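# Sort the stray jar and hold a jar in the coder's corner

## Task

Two capped jars are standing loose between the lane trays and the inkjet coder. The coder is set up for the large jars: first stand the small one in its lane, close behind the last jar of the row of small jars, and let go; then take the loose large jar to the coder and with one diagonal push press it firmly into the corner, upright, against the fence, against the stop block and down on the bed all at once. Finish while still holding it pressed there, and leave everything else standing where it is.

Things in the scene. Friction and masses are not known exactly. Their poses are not given: they have to be found in the camera images.
- small_jar: the loose small white capped jar, a plain cylinder 46 mm in diameter and 54 mm tall (the top 17 mm is the cap, same diameter), about 80 g; origin at the centre of its underside, z up its axis. It starts standing on the table between trays and coder, in either of two spots
- large_jar: the loose large white capped jar, a plain cylinder 60 mm in diameter and 76 mm tall (the top 22 mm is the cap, same diameter), about 160 g; origin at the centre of its underside, z up its axis. It starts standing on the table in the other spot
- lane_small: grey plastic lane tray fixed on the table, 270 mm long (its x), 68 mm wide (its y), floor 3 mm above the table, 64 mm clear between 12 mm high sides, a 12 mm lip closing its far (+x) end, near (-x) end open; origin at the centre of its underside. Two small jars stand in it in line from the far end
- lane_large: grey plastic lane tray fixed on the table, 270 mm long (its x), 68 mm wide (its y), floor 3 mm above the table, 64 mm clear between 12 mm high sides, a 12 mm lip closing its far (+x) end, near (-x) end open; origin at the centre of its underside. Two large jars stand in it in line from the far end. The trays are alike, either one on the left; only the jars in them tell which is which
- row_small_front: the last jar of the row of small jars; small white capped jar, a plain cylinder 46 mm in diameter and 54 mm tall (the top 17 mm is the cap, same diameter), about 80 g; origin at the centre of its underside, z up its axis. The loose small jar goes next to it on the lane's open (-x) side
- row_small_back: the small jar at the far end of its lane; same size as the loose small jar
- row_large_front: the large jar nearest the open end of its lane; same size as the loose large jar
- row_large_back: the large jar at the far end of its lane; same size as the loose large jar
- coder: inkjet coding station fixed on the table; origin at table height straight below the centre of a large jar that sits home in the corner. Its x axis points square into the fence, its y axis lies along the fence, away from the stop block, z up. Behind the fence (x 42 to 154 mm, y -42 to 42 mm) is the grey print head, its top 91 mm above the table
- bed: aluminium bed plate of the coder, top 12 mm above the table; in the coder's axes it covers x -110 to 160 mm, y -95 to 95 mm. Rigid and smooth: jars slide on it, on the fence and on the stop block with a friction of about 0.3. Its origin and axes are the coder's
- fence: upright steel fence on the bed, front face at x = +30 mm in the coder's axes, spanning y -93 to 93 mm, 8 mm thick, top 34 mm above the bed (46 mm above the table), with a small print window (22 mm wide) at y = 0. Rigid. Its origin and axes are the coder's
- stop_block: dark steel stop block on the bed; its face towards the jar is at y = -30 mm in the coder's axes and spans x -33 to 17 mm; 26 mm thick, its top 26 mm above the bed (a screw head stands 6 mm higher). Rigid. Its origin and axes are the coder's
- corner (a point): point on top of the bed where the centre of the large jar's underside stands when the jar touches fence and stop block; 12 mm above the table, axes as the coder's
- cap_near: spare white cap lying hollow side up on the table, 60 mm in diameter, 20 mm high; leave alone. Origin at the centre of its underside
- cap_far: another such spare cap; leave alone
Mind the look-alikes: they are no part of the job. Leave any purple look-alike of the large_jar alone. Leave any red look-alike of the row_large_front alone.

How it is judged:
By the outcome, as a careful person would: the job done as asked, in the order asked, and still so for the second after the job is handed in, while the arm keeps its last pose, push and grip.
It also fails if it takes over 72 s, if anything falls off the work surface, if the arm or the gripper's body presses on something with over 40 N, if the wrist force passes 120 N, or if a joint passes its speed limit or range.

## Robot

A 6-joint arm with a two-finger parallel gripper is mounted at the origin on the work surface. World frame = base frame: x ahead of the robot, y to its left, z up, the work surface at z = 0. Lengths are in m, angles in rad, forces in N, time in s.
With the tool pointing down it reaches from about 0.35 to 0.975 m from the base axis. Payload 4.9 kg.
Tool frame: the origin (TCP) lies on the front face of the gripper's body, between the roots of the fingers; the fingertips stand ctrl.tip_extent ahead of it and the grasp point (between the pads) lies 54 mm ahead of it (ctrl.tip_extent is the distance from the TCP to the fingertips, in m); z points along the fingers, y is the line along which they close (so a half turn about z gives the same grasp; the last joint's range is limited). The gripper opens to 85 mm and grips with 20 to 120 N. Pads are 22 mm wide; open, the fingers measure 114 mm over their backs; the gripper's body (76 mm by 85 mm) begins 54 mm behind the grasp point. The pads swing forward as they close: fully open they stand 13 mm farther back than shut.
Start: joints at [1.196, 0.053, 1.613, -0, 1.476, -0.119], TCP at [0.158, 0.605, 0.304] pointing down, gripper open.
Joint ranges: [-3.01, 3.01], [-1.01, 2.22], [0.06, 2.58], [-1.02, 4.17], [0.09, 2.62], [-3.14, 3.14]. Speed limits (rad/s): [2.57, 2.57, 3.14, 3.14, 3.14, 3.14].

## Interface

Orientations are given as a rotation vector (axis times angle).
In Python, from station import ctrl gives the robot as it stands.
- The arm moves only by the tool apply_moves, never from a script. Its argument "rows" is one flat list of numbers, 6 for each row, row after row: the shift along the tool's x, y, z normalised to -1 to 1, where 1 is 0.6 m, then the turn, a rotation vector about the tool's x, y, z normalised to -1 to 1, where 1 is 90 degrees. A call has 1 to 20 rows; each row is the pose to reach, as a shift and turn from the pose commanded when the call began, along the tool's axes at that moment; what a row does not reach only later rows make up. A row lasts 1/10 s, in which the tool goes at most 50 mm and 8.59 degrees, less where a joint would pass 70% of its speed; a pose out of reach is approached as far as the arm can. A call with a number of a shift or a turn outside -1 to 1 is refused whole. A call with a gripper value outside its range is refused whole. "grip" is the opening, from 0 (shut) to 1 (fully open), set as the call begins (left out, the last holds). The fingers move at their own pace and stop on an object; "grip_force" is the grip in N (left out, the last holds). Time passes only in rows, so rows that repeat a pose let the fingers close. It gives the time, the measured TCP pose, the force, the opening and the grip force at its end, in the units of the state.
- ctrl.get_obs(): the state, without advancing time (a new reading comes with each control period).
- ctrl.get_image(name): name is "side" or "top" or "wrist"; returns (picture, depth): 400x640x3 uint8, blue, green, red; 400x640 float32, m along the optical axis (not along the pixel's ray), 0 where there is no reading.
- ctrl.camera_model(name): a dict with "mtx" (3x3 intrinsics, pixels), "R" (3x3) and "t" (3): a world point X has camera coordinates R X + t; the wrist camera has in their place "tool_from_camera" (4x4, takes a point from camera to tool coordinates, whose origin is the TCP and whose axes are the flange's). Camera axes: x right, y down, z forward; pixel columns grow to the right and rows downward; lengths in m; the calibration is good to about 2 mm. A picture is of the moment at which its call begins: read the wrist's pose just before it. camera_model takes no time and is no camera call.
- ctrl.finish_job(): hands the job in; it is judged then, once.
The state is a dict: "t": time; "q": joint angles; "dq": joint speeds; "effort": joint torques, N m; "tool_pos": TCP position; "tool_rot": TCP orientation; "contact_force": force on the tool from outside, world axes, zero at the start; "wrist_torque": the same for the moment, N m; "opening": finger opening in m; "grip_force": force on a finger pad.
Only numpy, scipy, OpenCV 4.12 (cv2) and the standard library are available. Lean on these libraries where they do the work, as an engineer would, in place of code of your own. Each camera call takes 0.05 s, during which the arm holds its last target. There are 200 camera calls.

## Working session

There is one attempt and no reset: what is moved stays moved. The work goes in short steps, Python scripts to look and compute and a tool call to move; the robot and the scene stay as the last step left them, time stands still between calls to the robot, and variables do not carry over. Pictures are saved under pics/ and viewed, at most 10 in all, crops included, and the job is handed in when it is done.

Besides the shell and the picture viewer there is one more tool, called after "Request:" by a JSON object that holds its "name" and its "arguments". apply_moves: Moves the arm, as the interface text tells. Its arguments: {"type":"object","properties":{"rows":{"type":"array","items":{"type":"number"}},"grip":{"type":"number"},"grip_force":{"type":"number"}},"required":["rows"]}

```bash
ls; mkdir -p pics; python3 - <<'E'
from station import ctrl
import cv2,numpy as np
print(ctrl.get_obs(), ctrl.tip_extent)
for n in("top","side"):
    im,d=ctrl.get_image(n); cv2.imwrite(f"pics/{n}0.png",im); np.savez(f"{n}0.npz",im=im,d=d)
    print(n,ctrl.camera_model(n))
print(ctrl.camera_model("wrist"))
E
```

```text
pics
{'t': 0.0, 'q': array([ 1.19598375e+00,  5.33557220e-02,  1.61428819e+00,  2.68968403e-05,
        1.47597334e+00, -1.18976091e-01]), 'dq': array([-7.46832042e-04,  1.49079268e-03, -3.46587158e-04, -3.80973080e-04,
        2.82768958e-05, -6.06703058e-04]), 'effort': array([-1.01253336e-03, -3.93684840e+01, -3.70175064e+01, -1.62149977e-04,
        6.94793242e-03,  7.90048603e-06]), 'tool_pos': array([0.15796695, 0.60422553, 0.30266703]), 'tool_rot': array([-4.00709328e-01, -3.11540611e+00,  3.07301096e-03]), 'contact_force': array([0.35761529, 0.16685394, 0.13440465]), 'wrist_torque': array([-0.02302893,  0.016795  , -0.00270838]), 'grip_force': 0.0, 'opening': 0.0855721009797462} 0.0726
top {'mtx': array([[379.18670842,   0.        , 312.58283134],
       [  0.        , 379.18670842, 204.49274596],
       [  0.        ,   0.        ,   1.        ]]), 'R': array([[ 0.01695592, -0.99958262,  0.02338993],
       [-0.99069335, -0.01995572, -0.13464199],
       [ 0.13505255, -0.02088927, -0.99061821]]), 't': array([0.06845977, 0.61956374, 0.84625299])}
side {'mtx': array([[422.9092
[... 167 characters left out ...]
.60615136,  0.01707275],
       [-0.34182669, -0.47131728, -0.81302801],
       [ 0.50086471,  0.64065635, -0.58197421]]), 't': array([-0.42840723,  0.29435088,  0.86826726])}
{'mtx': array([[289.00116219,   0.        , 314.74133679],
       [  0.        , 289.00116219, 200.1542718 ],
       [  0.        ,   0.        ,   1.        ]]), 'tool_from_camera': array([[ 4.74605981e-04, -9.55498571e-01, -2.94995348e-01,
         7.55470702e-02],
       [ 9.99999628e-01,  6.65886150e-04, -5.47966133e-04,
        -9.67865630e-04],
       [ 7.20014173e-04, -2.94994978e-01,  9.55498532e-01,
        -6.98718917e-02],
       [ 0.00000000e+00,  0.00000000e+00,  0.00000000e+00,
         1.00000000e+00]])}
```

View pics/top0.png

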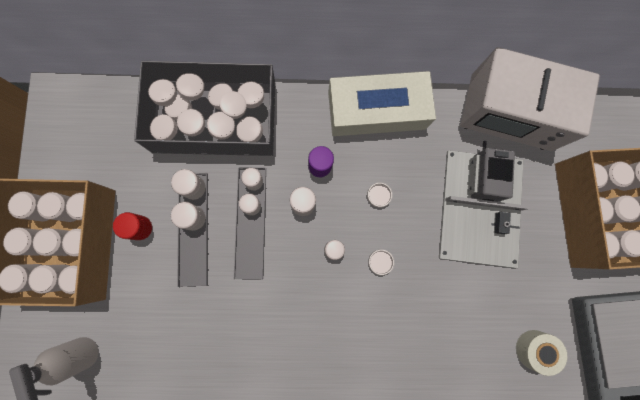

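View pics/side0.png

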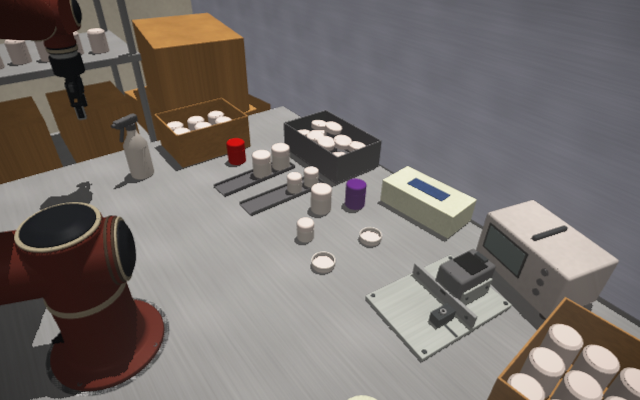

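Top view: the loose large jar is at (303,200) and the loose small jar at (335,249). The purple decoy is at (320,160) and the red one at (130,226). The small-jar lane is the one at x≈250, with its front jar at (249,204). The large-jar lane is at x≈193, the caps are at (379,195) and (381,262), and the coder is at x≈443–523. The sizes of the tops will confirm which is which.

```bash
cat > h.py <<'E'
import numpy as np,cv2
from station import ctrl
def cloud(n,d):
    m=ctrl.camera_model(n);K=m["mtx"];v,u=np.mgrid[:400,:640]
    P=np.stack([(u-K[0,2])/K[0,0]*d,(v-K[1,2])/K[1,1]*d,d],-1)
    W=(P-m["t"])@m["R"]; W[d<=0]=np.nan; return W
def proj(n,X):
    m=ctrl.camera_model(n);p=m["mtx"]@(m["R"]@np.array(X)+m["t"]);return p[:2]/p[2]
E
python3 - <<'E'
from h import *
z=np.load("top0.npz");im,d=z["im"],z["d"];W=cloud("top",d);Z=W[...,2]
print("table z",np.nanmedian(Z[280:330,300:420]))
def top(name,u,v,h,r=26):
    s=np.s_[v-r:v+r,u-r:u+r];w=W[s].reshape(-1,3)
    zc=np.nanmedian(Z[v-2:v+3,u-2:u+3])
    k=(abs(w[:,2]-zc)<.007)
    msk=k.reshape(2*r,2*r).astype(np.uint8)
    n,l=cv2.connectedComponents(msk);k=(l==l[r,r]).ravel();p=w[k][:,:2].astype(np.float32)
    c,rad=cv2.minEnclosingCircle(p);print(name,"z %.4f"%zc,"mean",p.mean(0).round(4),"circ",np.round(c,4),"dia %.4f"%(2*rad),k.sum())
for a in [("large",303,196,0),("small",334,246,0),("rsf",248,203,0),("rsb",250,177,0),("rlf",183,214,0),("rlb",184,181,0),("purple",320,155,0)]:top(*a)
# lanes: points at tray floor / edges
for nm,(u0,u1,v0,v1) in {"laneS":(232,272,215,285),"laneL":(170,212,232,292)}.items():
    w=W[v0:v1,u0:u1].reshape(-1,3);k=(w[:,2]>.008)&(w[:,2]<.03);q=w[k]
    print(nm,k.sum(),q.min(0).round(3),q.max(0).round(3),cv2.minAreaRect(q[:,:2].astype(np.float32)))
# coder
w=W[140:275,430:535].reshape(-1,3)
b=w[(w[:,2]>.006)&(w[:,2]<.018)][:,:2].astype(np.float32);print("bed",cv2.minAreaRect(b),cv2.boxPoints(cv2.minAreaRect(b)))
f=w[(w[:,2]>.040)&(w[:,2]<.05)];print("fence",len(f),cv2.minAreaRect(f[:,:2].astype(np.float32)))
s=w[(w[:,2]>.030)&(w[:,2]<.0405)];print("stop",len(s),cv2.minAreaRect(s[:,:2].astype(np.float32)))
c1=cv2.resize(im[140:300,225:385],None,fx=4.,fy=3.6,interpolation=cv2.INTER_CUBIC)
c2=cv2.resize(im[140:275,430:535],None,fx=4.,fy=4,interpolation=cv2.INTER_CUBIC)
cv2.imwrite("pics/c1.png",c1[:576]);cv2.imwrite("pics/c2.png",c2)
E
```

```text
table z -0.0010096059465749914
large z 0.0750 mean [0.6246 0.1039] circ [0.6253 0.1038] dia 0.0600 538
small z 0.0533 mean [0.5147 0.0286] circ [0.5147 0.0282] dia 0.0455 308
rsf z 0.0553 mean [0.6167 0.2278] circ [0.6172 0.2284] dia 0.0454 305
rsb z 0.0553 mean [0.6778 0.2251] circ [0.6789 0.2257] dia 0.0461 300
rlf z 0.0780 mean [0.5846 0.3659] circ [0.5852 0.367 ] dia 0.0604 568
rlb z 0.0772 mean [0.6592 0.3698] circ [0.66   0.3706] dia 0.0596 550
purple z 0.0751 mean [0.7211 0.064 ] circ [0.722  0.0637] dia 0.0595 513
laneS 127 [0.443 0.195 0.008] [0.595 0.263 0.015] ((0.5189807415008545, 0.2292211651802063), (0.06837377697229385, 0.15147563815116882), 89.85221099853516)
laneL 121 [0.424 0.325 0.008] [0.551 0.398 0.016] ((0.4886530041694641, 0.3623890280723572), (0.12616217136383057, 0.06929012387990952), 3.0011234283447266)
bed ((0.6431438326835632, -0.3477473258972168), (0.21361415088176727, 0.31497395038604736), 83.24956512451172) [[ 0.474194   -0.43530217]
 [ 0.7869844  -0.47232577]
 [ 0.8120937  -0.26019248]
 [ 0.49930328 -0.22316888]]
fence 472 ((0.7005016207695007, -0.36888131499290466), (0.17671361565589905, 0.2221071869134903), 64.35896301269531)
stop 449 ((0.6944589614868164, -0.37570056319236755), (0.170136958360672, 0.2408248633146286), 57.73269271850586)
```

View pics/c1.png

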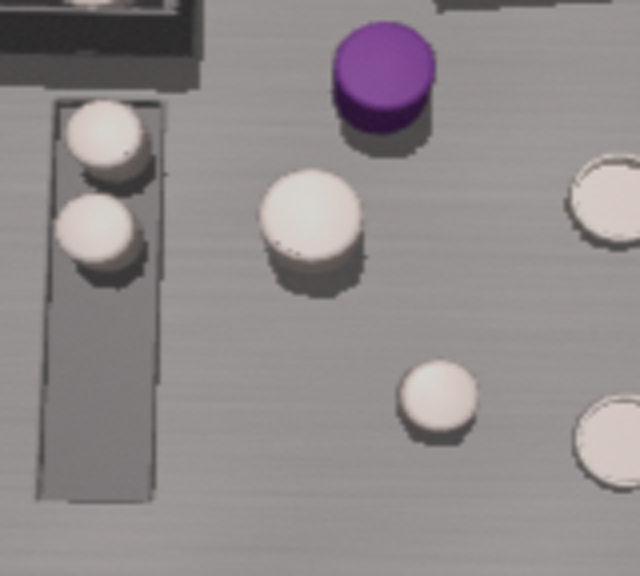

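View pics/c2.png

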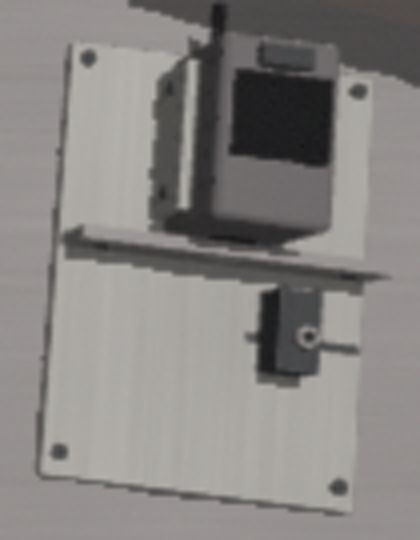

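The crop confirms it: the loose white large jar (top Ø60, z 75 mm) is at (303,200), next to the purple one. The small jar (Ø45.5, z 53) is at (335,249), and the row's last small jar is at (248,203). In the coder crop the fence runs roughly along −y, with the stop block on the right. Next I fit the lane and coder poses and work out the first move.

```bash
cat >> h.py <<'E'
from scipy.spatial.transform import Rotation as Ro
from scipy.optimize import least_squares
def ray(n,u,v,z):
    m=ctrl.camera_model(n);r=m["R"].T@np.linalg.solve(m["mtx"],[u,v,1.]);o=-m["R"].T@m["t"]
    return o+r*(z-o[2])/r[2]
def move(p,ydir,o=None):
    "row (normalised) to TCP p, pointing down, tool y along +-angle ydir (rad, world)"
    o=o or ctrl.get_obs();R0=Ro.from_rotvec(o["tool_rot"])
    best=None
    for s in(0,np.pi):
        a=ydir+s;y=np.array([np.cos(a),np.sin(a),0]);z=np.array([0,0,-1.]);x=np.cross(y,z)
        t=(R0.inv()*Ro.from_matrix(np.stack([x,y,z],1))).as_rotvec()
        if best is None or np.linalg.norm(t)<np.linalg.norm(best):best=t
    sh=R0.inv().apply(np.array(p)-o["tool_pos"])
    return np.r_[sh/.6,best/(np.pi/2)].round(4)
E
python3 - <<'E'
from h import *
z=np.load("top0.npz");im,d=z["im"],z["d"];W=cloud("top",d)
for nm,(u0,u1,v0,v1) in {"laneS":(228,275,165,290)}.items():
    w=W[v0:v1,u0:u1].reshape(-1,3);w=w[(w[:,2]>.008)&(w[:,2]<.018)]
    for s in(-1,1):
        q=w[(s*(w[:,1]-.228)>.022)&(w[:,0]<.69)];c=np.polyfit(q[:,0],q[:,1],1);print(nm,s,len(q),c,[np.polyval(c,x) for x in(.45,.57,.68)],q[:,0].min())
    for u,v in((235,278),(263,279)):print(ray("top",u,v,.012))
B=[(-.11,.095),(-.11,-.095),(.16,.095),(.16,-.095)]
P=[(440,258.75),(518,268.25),(448,150.5),(523.5,160.75)]
Q=np.array([ray("top",430+(a-.0)/4,140+b/4,.012)[:2] for a,b in((40,475),(352,513),(72,42),(374,83))])
B=np.array(B)
f=lambda p:((B@np.array([[np.cos(p[2]),np.sin(p[2])],[-np.sin(p[2]),np.cos(p[2])]])+p[:2])-Q).ravel()
s=least_squares(f,[.6,-.35,0]);print("coder",s.x,f(s.x).round(4)*1)
c,th=s.x[:2],s.x[2];C=lambda x,y:c+np.array([np.cos(th)*x-np.sin(th)*y,np.sin(th)*x+np.cos(th)*y])
for nm,xyz in dict(fenceL=(.03,.093,.046),fenceR=(.03,-.093,.046),st1=(.017,-.03,.038),st2=(-.033,-.03,.038),st3=(-.033,-.056,.038)).items():
    p=proj("top",[*C(*xyz[:2]),xyz[2]]);print(nm,((p-[430,140])*4).round(1))
w=W[190:245,445:530].reshape(-1,3);dl=(w[:,:2]-c)@np.array([[np.cos(th),-np.sin(th)],[np.sin(th),np.cos(th)]])
k=(w[:,2]>.033)&(w[:,2]<.041)&(dl[:,0]<.022);print("stop pts",k.sum(),np.percentile(dl[k],[3,97],axis=0).round(4))
k=(w[:,2]>.042)&(w[:,2]<.05)&(dl[:,0]<.045)&(dl[:,0]>.02);print("fence",k.sum(),np.percentile(dl[k],[3,97],axis=0).round(4),np.polyfit(dl[k,1],dl[k,0],1))
print(move([.5147,.0284,.19],np.pi/2))
E
```

```text
laneS -1 107 [0.01397657 0.18900168] [np.float64(0.19529113843711518), np.float64(0.19696832626803967), np.float64(0.19850574844638713)] 0.4431552357827439
laneS 1 107 [0.00550231 0.25924105] [np.float64(0.26171708247879316), np.float64(0.26237735913422683), np.float64(0.262982612735041)] 0.4444364769765757
[0.44459175 0.25828177 0.012     ]
[0.44330822 0.19274224 0.012     ]
coder [ 0.59577727 -0.33270726 -0.10703582] [-0.0009  0.001  -0.0018 -0.0004  0.0006 -0.0002  0.0021 -0.0004]
fenceL [ 80.9 238.6]
fenceR [393.7 278.3]
st1 [279.6 288.2]
st2 [274.8 372. ]
st3 [318.6 377.6]
stop pts 220 [[-0.03   -0.0546]
 [ 0.0176 -0.0295]]
fence 293 [[ 0.0321 -0.0862]
 [ 0.0445  0.0893]] [-0.00226418  0.03648432]
[-8.181e-01 -7.778e-01  1.892e-01 -1.100e-03 -3.000e-04 -1.628e-01]
```

Request:
{"name": "apply_moves", "arguments": {"rows": [-0.818,-0.778,0.189,0,0,-0.163,-0.818,-0.778,0.189,0,0,-0.163,-0.818,-0.778,0.189,0,0,-0.163,-0.818,-0.778,0.189,0,0,-0.163,-0.818,-0.778,0.189,0,0,-0.163,-0.818,-0.778,0.189,0,0,-0.163,-0.818,-0.778,0.189,0,0,-0.163,-0.818,-0.778,0.189,0,0,-0.163,-0.818,-0.778,0.189,0,0,-0.163,-0.818,-0.778,0.189,0,0,-0.163,-0.818,-0.778,0.189,0,0,-0.163,-0.818,-0.778,0.189,0,0,-0.163,-0.818,-0.778,0.189,0,0,-0.163,-0.818,-0.778,0.189,0,0,-0.163,-0.818,-0.778,0.189,0,0,-0.163,-0.818,-0.778,0.189,0,0,-0.163,-0.818,-0.778,0.189,0,0,-0.163,-0.818,-0.778,0.189,0,0,-0.163], "grip": 1}}

```text
t: 1.9
tool_pos: [0.5144, 0.0299, 0.1906]
tool_rot: [-0.003, 3.141, 0.0]
contact_force: [0.0, -0.3, -0.1]
opening: 0.0853
grip_force: 0.0
```

```bash
cat >> h.py <<'E'
def wtop(near,zt,o=None,r=.05):
    "centre of a flat top near xy at height zt from the wrist depth"
    o=ctrl.get_obs();im,d=ctrl.get_image("wrist");m=ctrl.camera_model("wrist");K=m["mtx"];v,u=np.mgrid[:400,:640]
    P=np.stack([(u-K[0,2])/K[0,0]*d,(v-K[1,2])/K[1,1]*d,d],-1)
    T=m["tool_from_camera"];W=Ro.from_rotvec(o["tool_rot"]).apply((P@T[:3,:3].T+T[:3,3]).reshape(-1,3))+o["tool_pos"]
    k=(d.ravel()>0)&(abs(W[:,2]-zt)<.006)&(np.linalg.norm(W[:,:2]-near,axis=1)<r);p=W[k]
    c,rad=cv2.minEnclosingCircle(p[:,:2].astype(np.float32));print("n",k.sum(),"z",np.median(p[:,2]).round(4),"mean",p[:,:2].mean(0).round(4),"circ",np.round(c,4),"dia",round(2*rad,4))
    return im,d,W,c
E
python3 - <<'E'
from h import *
o=ctrl.get_obs();print(o["t"],o["tool_pos"],o["tool_rot"])
im,*_=wtop([.5147,.0284],.054)
print(move([.5147,.0284,.091],np.pi/2))
E
```

```text
1.9 [0.51439867 0.02989491 0.19059004] [-3.03821461e-03  3.14148423e+00  2.11944403e-04]
n 2546 z 0.0536 mean [0.5122 0.0265] circ [0.5143 0.0264] dia 0.0461
[-0.0004 -0.0025  0.1661  0.      0.0002  0.0013]
```

Request:
{"name": "apply_moves", "arguments": {"rows": [0,-0.005,0.07,0,0,0,0,-0.005,0.14,0,0,0,0,-0.005,0.166,0,0,0,0,-0.005,0.166,0,0,0,0,-0.005,0.166,0,0,0]}}

```text
t: 2.45
tool_pos: [0.5151, 0.0264, 0.0916]
tool_rot: [-0.002, 3.141, -0.0]
contact_force: [0.3, 0.8, 0.3]
opening: 0.0852
grip_force: 0.0
```

Request:
{"name": "apply_moves", "arguments": {"rows": [0,0,0,0,0,0,0,0,0,0,0,0,0,0,0,0,0,0,0,0,0,0,0,0,0,0,0,0,0,0,0,0,0,0,0,0,0,0,0,0,0,0,0,0,0,0,0,0], "grip": 0.3, "grip_force": 25}}

```text
t: 3.25
tool_pos: [0.5159, 0.0258, 0.0925]
tool_rot: [-0.0, 3.139, 0.0]
contact_force: [-1.7, 0.2, 6.5]
opening: 0.0456
grip_force: 25.8
```

Request:
{"name": "apply_moves", "arguments": {"rows": [0,0,-0.07,0,0,0,0,0,-0.14,0,0,0,0,0,-0.16,0,0,0,-0.06,0.1,-0.16,0,0,0,-0.075,0.2,-0.16,0,0,0,-0.075,0.27,-0.16,0,0,0,-0.075,0.337,-0.16,0,0,0,-0.075,0.337,-0.16,0,0,0,-0.075,0.337,-0.16,0,0,0]}}

```text
t: 4.15
tool_pos: [0.5591, 0.2294, 0.1858]
tool_rot: [0.005, -3.14, 0.001]
contact_force: [0.4, -0.7, -0.5]
opening: 0.0454
grip_force: 26.4
```

```bash
python3 - <<'E'
from h import *
o=ctrl.get_obs();print(o["t"],o["tool_pos"],o["tool_rot"],o["opening"],o["grip_force"])
im,d,W,c=wtop([.617,.2284],.057,r=.04)
cv2.imwrite("pics/w1.png",im)
w=W[(abs(W[:,2]-.0145)<.004)&(W[:,0]>.45)&(W[:,0]<.68)]
for s in(-1,1):
    q=w[(s*(w[:,1]-.229)>.024)&(abs(w[:,1]-.229)<.045)]
    if len(q)>20:print(s,len(q),np.percentile(q,[3,50,97],axis=0).round(4).tolist(),np.polyfit(q[:,0],q[:,1],1))
E
```

```text
4.15 [0.55908302 0.22943968 0.18577872] [ 5.35318676e-03 -3.13995039e+00  1.22956186e-03] 0.04544353340126232 26.433234214782715
n 2 z 0.0545 mean [0.6564 0.2252] circ [0.6564 0.2252] dia 0.0078
-1 427 [[0.4534, 0.1935, 0.0107], [0.5094, 0.1946, 0.012], [0.5814, 0.1957, 0.0133]] [0.00464457 0.19224253]
1 410 [[0.4539, 0.2593, 0.0106], [0.5083, 0.2605, 0.0119], [0.5785, 0.2616, 0.0132]] [0.00584891 0.2574456 ]
```

View pics/w1.png

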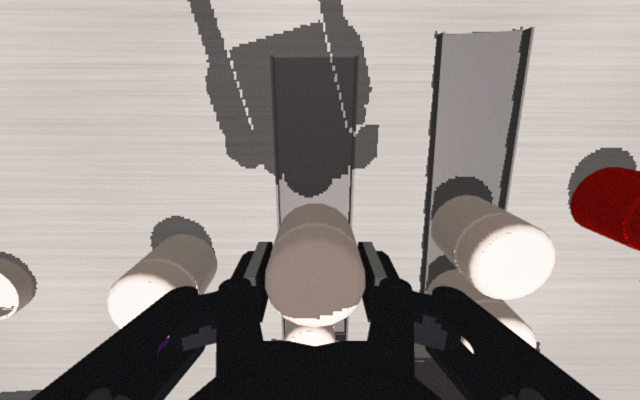

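Wrist view: the jar is held upright, centred at about (315,265). The lane edges are at x≈275 and 355, and the row jar is just visible at (310,335). I'll lower to just above the lane floor and check with the top camera.

Request:
{"name": "apply_moves", "arguments": {"rows": [-0.0115,-0.003,0,0,0,0,-0.0115,-0.003,0.05,0,0,0,-0.0115,-0.003,0.1,0,0,0,-0.0115,-0.003,0.13,0,0,0,-0.0115,-0.003,0.147,0,0,0,-0.0115,-0.003,0.147,0,0,0,-0.0115,-0.003,0.147,0,0,0]}}

```text
t: 4.9
tool_pos: [0.5676, 0.2256, 0.0997]
tool_rot: [0.002, 3.14, 0.001]
contact_force: [0.1, 0.3, -0.9]
opening: 0.0453
grip_force: 26.5
```

```bash
python3 - <<'E'
from h import *
o=ctrl.get_obs();print(o["t"],o["tool_pos"],o["tool_rot"],o["contact_force"],o["grip_force"])
for n,(u,v,s) in dict(side=(295,190,5),top=(250,215,5)).items():
    im,d=ctrl.get_image(n);print(n,proj(n,[.566,.228,.03]),proj(n,[.617,.228,.03]))
    c=im[v-50:v+50,u-60:u+60]; globals()[n]=cv2.resize(c,None,fx=3.3,fy=3.3*1,interpolation=cv2.INTER_CUBIC)
    if n=="top":
        W=cloud("top",d)
cv2.imwrite("pics/p1.png",np.hstack([side,top]))
E
```

```text
4.9 [0.56760818 0.225595   0.09967521] [1.51115379e-03 3.14008780e+00 5.14231221e-04] [ 0.10212489  0.25102939 -0.88899679] 26.457719206809998
side [280.49218322 187.60780469] [294.37478517 182.16233018]
top [248.91071684 225.94163938] [249.76699704 204.37276739]
```

View pics/p1.png

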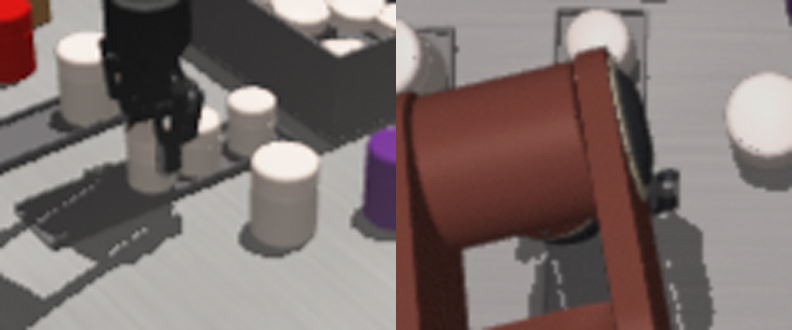

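The side crop shows the held jar just behind the row jar, in line and not touching. I'll lower the last 4 mm.

Request:
{"name": "apply_moves", "arguments": {"rows": [0,0.003,0.003,0,0,0,0,0.003,0.006,0,0,0,0,0.003,0.0075,0,0,0,0,0.003,0.0075,0,0,0]}}

```text
t: 5.4
tool_pos: [0.5671, 0.2284, 0.0955]
tool_rot: [-0.001, 3.141, 0.0]
contact_force: [-2.3, -0.8, 4.3]
opening: 0.0454
grip_force: 26.9
```

Request:
{"name": "apply_moves", "arguments": {"rows": [0,0,0,0,0,0,0,0,0,0,0,0,0,0,0,0,0,0,0,0,0,0,0,0,0,0,0,0,0,0,0,0,0,0,0,0], "grip": 0.8}}

```text
t: 6.0
tool_pos: [0.5666, 0.228, 0.0941]
tool_rot: [0.0, -3.141, 0.0]
contact_force: [-0.0, -0.4, 0.4]
opening: 0.0684
grip_force: 0.0
```

Request:
{"name": "apply_moves", "arguments": {"rows": [0,0,-0.02,0,0,0,0,0,-0.06,0,0,0,0,0,-0.12,0,0,0,0,0,-0.2,0,0,0,0,0,-0.2,0,0,0,0.08,-0.08,-0.2,0,0,0,0.15,-0.15,-0.2,0,0,0,0.2,-0.2,-0.2,0,0,0,0.2,-0.25,-0.2,0,0,0,0.2,-0.25,-0.2,0,0,0]}}

```text
t: 7.0
tool_pos: [0.4452, 0.0749, 0.2143]
tool_rot: [0.007, 3.141, -0.002]
contact_force: [1.2, 0.6, 0.5]
opening: 0.0687
grip_force: 0.0
```

```bash
cat > chk.py <<'E'
from h import *
o=ctrl.get_obs();print(o["t"],o["tool_pos"],o["tool_rot"])
im,d=ctrl.get_image("top");W=cloud("top",d)
for n,c,h in (("placed",(.566,.229),.0555),("rsf",(.617,.2284),.0555),("rsb",(.679,.2257),.0555),("large",(.625,.104),.0755)):
    w=W[150:300,150:400].reshape(-1,3);p=w[(abs(w[:,2]-h)<.006)&(np.linalg.norm(w[:,:2]-c,axis=1)<.035)]
    if len(p)>20:
        q=p[np.linalg.norm(p[:,:2]-c,axis=1)<.031 if n=="large" else np.linalg.norm(p[:,:2]-c,axis=1)<.026]
        print(n,len(q),q.mean(0).round(4),np.round(cv2.minEnclosingCircle(q[:,:2].astype(np.float32)),4) if 0 else cv2.minEnclosingCircle(q[:,:2].astype(np.float32)))
cv2.imwrite("pics/t2.png",cv2.resize(im[150:290,160:400],None,fx=3,fy=3,interpolation=cv2.INTER_CUBIC))
E
python3 chk.py
```

```text
7.0 [0.4451587  0.07488087 0.21434507] [ 7.08000571e-03  3.14090932e+00 -2.29775124e-03]
placed 308 [0.5655 0.2284 0.0551] ((0.5658408403396606, 0.2284327745437622), 0.022827694192528725)
rsf 301 [0.6169 0.228  0.0552] ((0.6173682808876038, 0.22821401059627533), 0.022750291973352432)
rsb 297 [0.6777 0.2249 0.055 ] ((0.6789991855621338, 0.22536690533161163), 0.023246878758072853)
large 533 [0.6246 0.1038 0.0745] ((0.6251280903816223, 0.1039503961801529), 0.029879769310355186)
```

View pics/t2.png

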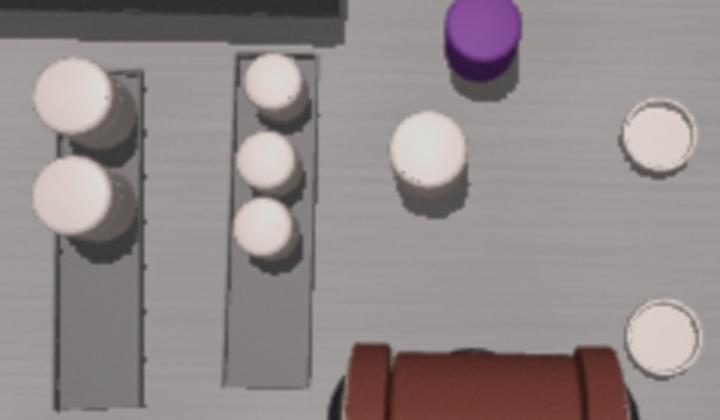

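The small jar stands in its lane at crop (265,228) with a gap of about 5 mm, and the row has not moved. Now the large jar, gripped with yaw 24° so the fingers clear the print head.

```bash
python3 - <<'E'
from h import *
print(move([.625,.103,.2],np.radians(114)))
E
```

```text
[-2.978e-01  4.540e-02  2.520e-02 -2.000e-04  1.100e-03 -2.690e-01]
```

Request:
{"name": "apply_moves", "arguments": {"rows": [-0.08,0.015,0.01,0,0,-0.08,-0.16,0.03,0.02,0,0,-0.16,-0.24,0.045,0.025,0,0,-0.25,-0.298,0.045,0.025,0,0,-0.269,-0.298,0.045,0.025,0,0,-0.269,-0.298,0.045,0.025,0,0,-0.269,-0.298,0.045,0.025,0,0,-0.269], "grip": 1}}

```text
t: 7.75
tool_pos: [0.6248, 0.1058, 0.1991]
tool_rot: [0.66, -3.071, -0.0]
contact_force: [0.0, -0.6, 0.5]
opening: 0.0853
grip_force: 0.0
```

```bash
python3 - <<'E'
from h import *
o=ctrl.get_obs();print(o["t"],o["tool_pos"],o["tool_rot"],o["opening"])
im,d,W,c=wtop([.625,.103],.0755,r=.045)
print(move([*c,.112],np.radians(114)))
E
```

```text
7.75 [0.62481294 0.10577229 0.19908265] [ 6.59867986e-01 -3.07078528e+00 -4.95257629e-04] 0.08526894095929671
n 4893 z 0.0757 mean [0.6226 0.1013] circ [0.6249 0.1023] dia 0.06
[ 0.0019 -0.0053  0.1455  0.0002 -0.0002  0.0028]
```

Request:
{"name": "apply_moves", "arguments": {"rows": [0.002,-0.005,0.0,0,0,0,0.002,-0.005,0.07,0,0,0,0.002,-0.005,0.12,0,0,0,0.002,-0.005,0.1455,0,0,0,0.002,-0.005,0.1455,0,0,0,0.002,-0.005,0.1455,0,0,0]}}

```text
t: 8.4
tool_pos: [0.6261, 0.1018, 0.1131]
tool_rot: [-0.659, 3.07, -0.0]
contact_force: [0.5, 0.0, -0.1]
opening: 0.0853
grip_force: 0.0
```

Request:
{"name": "apply_moves", "arguments": {"rows": [0,0,0,0,0,0,0,0,0,0,0,0,0,0,0,0,0,0,0,0,0,0,0,0,0,0,0,0,0,0,0,0,0,0,0,0], "grip": 0.4, "grip_force": 60}}

```text
t: 9.0
tool_pos: [0.6273, 0.102, 0.1146]
tool_rot: [-0.658, 3.067, -0.001]
contact_force: [-0.6, 0.4, 6.2]
opening: 0.0588
grip_force: 65.1
```

Request:
{"name": "apply_moves", "arguments": {"rows": [0,0,-0.05,0,0,0,0,0,-0.12,0,0,0,0,0,-0.2,0,0,0,0,0,-0.2,0,0,0]}}

```text
t: 9.4
tool_pos: [0.6293, 0.1021, 0.2413]
tool_rot: [-0.656, 3.057, -0.004]
contact_force: [1.3, 0.8, -0.7]
opening: 0.0584
grip_force: 65.1
```

```bash
python3 - <<'E'
from h import *
o=ctrl.get_obs();print(o["t"],o["tool_pos"],o["tool_rot"],o["opening"])
th=-.107;c=np.array([.5965,-.332]);R=np.array([[np.cos(th),-np.sin(th)],[np.sin(th),np.cos(th)]])
p=c+R@[-.03,.03];print(p,move([*p,.2],np.radians(114)))
print("diag dir in world",R@[.7071,-.7071])
E
```

```text
9.4 [0.62934006 0.10209427 0.24127745] [-0.65636071  3.05703486 -0.00402278] 0.05839719991099659
[ 0.56987545 -0.29896769] [ 0.3657 -0.5685  0.0669 -0.0036  0.0089  0.0026]
diag dir in world [ 0.62754066 -0.77857148]
```

Request:
{"name": "apply_moves", "arguments": {"rows": [0.03,-0.05,0.0,0,0,0,0.075,-0.115,0.0,0,0.004,0,0.12,-0.18,0.0,0,0.009,0,0.165,-0.25,0.0,0,0.009,0,0.21,-0.32,0.0,0,0.009,0,0.255,-0.39,0.0,0,0.009,0,0.3,-0.46,0,0,0.009,0,0.34,-0.525,0.0,0,0.009,0,0.366,-0.568,0.03,0,0.009,0,0.366,-0.568,0.067,0,0.009,0,0.366,-0.568,0.067,0,0.009,0,0.366,-0.568,0.067,0,0.009,0,0.366,-0.568,0.067,0,0.009,0]}}

```text
t: 10.7
tool_pos: [0.5658, -0.2986, 0.1927]
tool_rot: [0.658, -3.059, 0.006]
contact_force: [1.0, -0.1, -1.0]
opening: 0.0585
grip_force: 65.3
```

```bash
python3 - <<'E'
from h import *
o=ctrl.get_obs();print(o["t"],o["tool_pos"],Ro.from_rotvec(o["tool_rot"]).as_matrix().round(4),o["opening"],o["contact_force"])
print(move([.5699,-.299,.130],np.radians(114)))
m,d=ctrl.get_image("wrist");a,_=ctrl.get_image("side")
cv2.imwrite("pics/w3.png",np.hstack([cv2.resize(m,(400,250)),cv2.resize(a[200:380,340:560],(400,327))[:250]]))
E
```

```text
10.7 [ 0.56581997 -0.29855485  0.19273424] [[-0.9114 -0.4113 -0.0117]
 [-0.4112  0.9115 -0.0066]
 [ 0.0134 -0.0012 -0.9999]] 0.05846824962456597 [ 1.04218402 -0.08311328 -0.96581026]
[-0.0073 -0.0033  0.1045 -0.0008 -0.0085  0.0032]
```

View pics/w3.png

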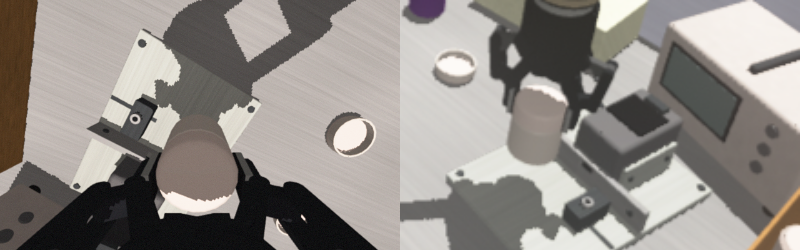

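The views show the jar held upright above the bed, in front of the fence and to the left of the stop block at side crop (585,205). I'll level the tool and lower it to just above the bed.

Request:
{"name": "apply_moves", "arguments": {"rows": [-0.007,-0.003,0.04,0,-0.008,0,-0.007,-0.003,0.08,0,-0.008,0,-0.007,-0.003,0.104,0,-0.008,0,-0.007,-0.003,0.104,0,-0.008,0,-0.007,-0.003,0.104,0,-0.008,0,-0.007,-0.003,0.104,0,-0.008,0]}}

```text
t: 11.4
tool_pos: [0.5697, -0.2996, 0.1308]
tool_rot: [-0.659, 3.072, -0.003]
contact_force: [-0.2, 0.6, -2.8]
opening: 0.0586
grip_force: 66.0
```

```bash
python3 - <<'E'
from h import *
o=ctrl.get_obs();R=Ro.from_rotvec(o["tool_rot"]).as_matrix()
print(o["t"],o["tool_pos"],R.round(4),o["contact_force"],o["dq"].round(3))
print("down, diag in tool", R.T@[0,0,-1],R.T@[.6275,-.7786,0], move([.5699,-.299,.1266],np.radians(114)))
E
```

```text
11.4 [ 0.56973239 -0.29962598  0.13078711] [[-9.119e-01 -4.105e-01  5.000e-04]
 [-4.105e-01  9.119e-01 -1.900e-03]
 [ 3.000e-04 -2.000e-03 -1.000e+00]] [-0.18053101  0.55495852 -2.78453967] [-0.001 -0.    -0.001 -0.001 -0.004  0.001]
down, diag in tool [-3.35835209e-04  1.96203587e-03  9.99998019e-01] [-0.25259096 -0.96755813  0.00181356] [-0.0007  0.0009  0.007  -0.0012 -0.0002  0.0026]
```

Level. I'll lower gently onto the bed.

Request:
{"name": "apply_moves", "arguments": {"rows": [0,0,0.003,0,0,0,0,0,0.006,0,0,0,0,0,0.007,0,0,0,0,0,0.0075,0,0,0,0,0,0.0075,0,0,0,0,0,0.0075,0,0,0]}}

```text
t: 12.0
tool_pos: [0.5695, -0.2996, 0.1264]
tool_rot: [0.659, -3.071, 0.002]
contact_force: [-2.3, 0.1, 5.8]
opening: 0.0588
grip_force: 66.6
```

Request:
{"name": "apply_moves", "arguments": {"rows": [-0.002,-0.008,0,0,0,0,-0.004,-0.016,0,0,0,0,-0.006,-0.024,0,0,0,0,-0.008,-0.032,0,0,0,0,-0.01,-0.04,0,0,0,0,-0.0125,-0.048,0,0,0,0,-0.014,-0.053,0,0,0,0,-0.015,-0.058,0,0,0,0,-0.015,-0.058,0,0,0,0]}}

```text
t: 12.9
tool_pos: [0.5923, -0.3277, 0.1265]
tool_rot: [-0.659, 3.072, -0.002]
contact_force: [-1.0, 0.9, 5.5]
opening: 0.0588
grip_force: 66.6
```

```bash
cat > c.py <<'E'
from h import *
o=ctrl.get_obs();th=-.107;R=np.array([[np.cos(th),-np.sin(th)],[np.sin(th),np.cos(th)]])
print(o["t"],"pos in coder mm",((o["tool_pos"][:2]-[.5965,-.332])@R*1e3).round(1),"z",o["tool_pos"][2],"F coder",(o["contact_force"][:2]@R).round(1),o["contact_force"][2].round(1),"M",o["wrist_torque"].round(2),"R",Ro.from_rotvec(o["tool_rot"]).as_matrix()[2].round(4),o["opening"])
E
python3 c.py
```

```text
12.9 pos in coder mm [-4.6  3.8] z 0.12647289147010338 F coder [-1.1  0.8] 5.5 M [0.48 0.19 0.01] R [ 2.0e-04 -1.1e-03 -1.0e+00] 0.05880624270881682
```

Request:
{"name": "apply_moves", "arguments": {"rows": [-0.0006,-0.0025,0,0,0,0,-0.0012,-0.005,0,0,0,0,-0.0018,-0.0075,0,0,0,0,-0.0025,-0.0097,0,0,0,0,-0.0025,-0.0097,0,0,0,0]}}

```text
t: 13.4
tool_pos: [0.5958, -0.3321, 0.1265]
tool_rot: [0.659, -3.071, 0.001]
contact_force: [-1.3, 2.2, 5.9]
opening: 0.0588
grip_force: 66.7
```

```bash
python3 c.py
```

```text
13.4 pos in coder mm [-0.6 -0.2] z 0.12646756672913473 F coder [-1.5  2. ] 5.9 M [0.64 0.37 0.04] R [ 5.e-04 -4.e-04 -1.e+00] 0.05884790443766627
```

Request:
{"name": "apply_moves", "arguments": {"rows": [-0.0004,-0.0016,0,0,0,0,-0.0008,-0.0032,0,0,0,0,-0.0012,-0.0048,0,0,0,0,-0.0012,-0.0048,0,0,0,0]}}

```text
t: 13.8
tool_pos: [0.5969, -0.3329, 0.1263]
tool_rot: [0.659, -3.069, -0.007]
contact_force: [-4.5, 6.7, 9.9]
opening: 0.0582
grip_force: 67.2
```

```bash
python3 c.py
```

```text
13.8 pos in coder mm [ 0.5 -0.9] z 0.12627303768011286 F coder [-5.2  6.1] 9.9 M [ 1.66  1.02 -0.02] R [ 0.0017  0.005  -1.    ] 0.0582114387518616
```

Both contacts have begun. I'll keep pushing the same diagonal, with a slight counter-turn to stay upright and a little more down force.

Request:
{"name": "apply_moves", "arguments": {"rows": [-0.0003,-0.0013,0.0003,0.002,-0.0005,0,-0.0006,-0.0026,0.0006,0.004,-0.001,0,-0.001,-0.004,0.001,0.006,-0.0015,0,-0.001,-0.004,0.001,0.006,-0.0015,0,-0.001,-0.004,0.001,0.006,-0.0015,0]}}

```text
t: 14.3
tool_pos: [0.5979, -0.3329, 0.1263]
tool_rot: [0.659, -3.072, -0.002]
contact_force: [-7.3, 13.8, 17.0]
opening: 0.0588
grip_force: 67.9
```

```bash
python3 c.py
```

```text
14.3 pos in coder mm [ 1.5 -0.7] z 0.1262681530614429 F coder [-8.8 12.9] 17.0 M [ 3.25  1.91 -0.05] R [-2.0e-04  1.5e-03 -1.0e+00] 0.05882853462272915
```

The x force could still be mostly friction, so I'll push on and watch whether x stops against the fence.

Request:
{"name": "apply_moves", "arguments": {"rows": [-0.0012,-0.0013,0,0.001,0,0,-0.0024,-0.0026,0,0.002,-0.001,0,-0.0035,-0.004,0,0.003,-0.001,0,-0.0035,-0.004,0,0.003,-0.001,0,-0.0035,-0.004,0,0.003,-0.001,0]}}

```text
t: 14.8
tool_pos: [0.5995, -0.3331, 0.1262]
tool_rot: [0.659, -3.07, -0.003]
contact_force: [-15.7, 18.4, 23.2]
opening: 0.0588
grip_force: 68.4
```

```bash
python3 c.py
```

```text
14.8 pos in coder mm [ 3.1 -0.8] z 0.12624699122453759 F coder [-17.6  16.6] 23.2 M [ 4.04  2.93 -0.06] R [ 0.0014  0.002  -1.    ] 0.05882551181504112
```

Request:
{"name": "apply_moves", "arguments": {"rows": [-0.0008,-0.001,0,0.0008,-0.0005,0,-0.0017,-0.002,0,0.0015,-0.001,0,-0.0017,-0.002,0,0.0015,-0.001,0,-0.0017,-0.002,0,0.0015,-0.001,0]}}

```text
t: 15.2
tool_pos: [0.5997, -0.3332, 0.1262]
tool_rot: [0.659, -3.068, -0.004]
contact_force: [-21.4, 20.9, 26.7]
opening: 0.0587
grip_force: 69.0
```

```bash
python3 c.py; python3 - <<'E'
from h import *
a,_=ctrl.get_image("side");t,_=ctrl.get_image("top");w,_=ctrl.get_image("wrist")
f=lambda i:cv2.resize(i,(400,300),interpolation=cv2.INTER_CUBIC)
cv2.imwrite("pics/f1.png",np.vstack([np.hstack([f(a[235:340,380:520]),f(t[150:270,430:590])]),np.hstack([f(w[:,:]),f(w[100:370,130:490])])]))
E
```

```text
15.2 pos in coder mm [ 3.3 -0.8] z 0.12621110968276766 F coder [-23.5  18.5] 26.7 M [ 4.41  3.83 -0.02] R [ 0.0027  0.0033 -1.    ] 0.058673202556703614
```

View pics/f1.png

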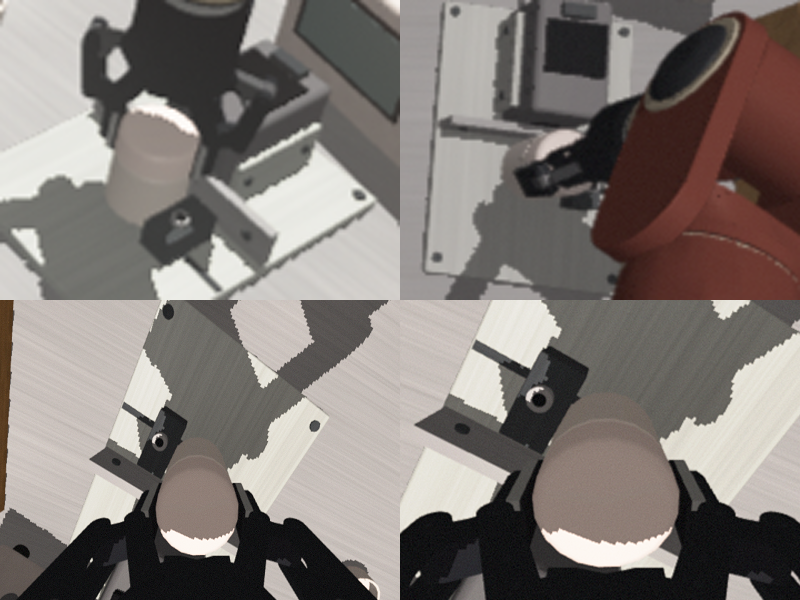

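The jar is upright, touching fence and stop block. In the last step x moved only 0.2 mm for 6 N more, so it is hard against the fence. One settle check, then hand in.

Request:
{"name": "apply_moves", "arguments": {"rows": [0,0,0,0,0,0,0,0,0,0,0,0,0,0,0,0,0,0,0,0,0,0,0,0,0,0,0,0,0,0]}}

```text
t: 15.85
tool_pos: [0.5997, -0.3332, 0.1262]
tool_rot: [0.659, -3.068, -0.004]
contact_force: [-20.6, 21.1, 26.9]
opening: 0.0589
grip_force: 69.0
```

```bash
python3 c.py; python3 chk.py; python3 -c "
from station import ctrl
print(ctrl.finish_job())"
```

```text
15.85 pos in coder mm [ 3.3 -0.8] z 0.12619503850550995 F coder [-22.7  18.7] 26.9 M [ 4.38  3.85 -0.07] R [ 0.0026  0.0033 -1.    ] 0.058897453516680576
15.85 [ 0.5996832  -0.33316176  0.12619504] [ 0.65886595 -3.06837926 -0.00424785]
placed 311 [0.5657 0.2283 0.0551] ((0.5659794211387634, 0.22893714904785156), 0.022847551852464676)
rsf 300 [0.6169 0.228  0.0553] ((0.6172866225242615, 0.22835049033164978), 0.022661643102765083)
rsb 299 [0.6779 0.225  0.055 ] ((0.6788722276687622, 0.2255900353193283), 0.02307077683508396)
the job is handed in; nothing more can be done
None
```

Job handed in at about 16 s: the small jar stands in its lane about 5 mm behind the last small jar, and the large jar is still held upright, pressed at about 23 N toward the fence, 19 N toward the stop block and 27 N down on the bed; no verdict came back.

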